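Unlock the specimen carrier and hold it up level

ROBOT

A 6-joint arm with a two-finger parallel gripper is mounted at the origin on the work surface. World frame = base frame: x ahead of the robot, y to its left, z up, the work surface at z = 0. Lengths are in m, angles in degrees, forces in N, time in s.
With the tool pointing down it reaches from about 0.15 to 0.775 m from the base axis. Payload 6.1 kg.
Tool frame: the origin (TCP) lies midway between the tips of the shut fingers; the grasp point (between the pads) lies 19 mm behind it (pinch_z is the distance from the TCP to the grasp point, in m); z points along the fingers, y is the direction in which the jaws open and shut (so a half turn about z gives the same grasp; the last joint's range is limited). The gripper opens to 85 mm and grips with 20 to 120 N. Pads are 22 mm wide; open, the fingers measure 114 mm over their backs; the gripper's body (76 mm by 85 mm) begins 54 mm behind the grasp point. The pads swing forward as they close: fully open they stand 13 mm farther back than shut.
Start: joints at [67.781, 7.208, -2.269, 80.523, 0, 90], TCP at [0.199, 0.486, 0.231] pointing down, gripper open.
Joint ranges: [-155.77, 155.77], [-54.66, 111.73], [-72.52, 77.12], [-102.08, 115.82], [-83.92, 84.16], [-180, 180]. Speed limits (degrees/s): [136.94, 136.94, 172.46, 180, 180, 180].

INTERFACE

Orientations are given as a 3x3 rotation matrix whose columns are the frame's x, y, z axes.
In Python, from rig import * gives the robot as it stands.
- The arm moves only by the tool step_arm, never from a script. Its argument "moves" is one flat list of numbers, 7 for each row, row after row: the finger opening in m, from 0 to 0.0854, then the shift along the tool's x, y, z in m, then the turn, a rotation vector about the tool's x, y, z in rad. In form: [gripper, tx, ty, tz, rx, ry, rz, gripper, tx, ty, tz, rx, ry, rz, ...]. A call has 1 to 10 rows; each row is the pose to reach, as a shift and turn from the pose commanded when the call began, along the tool's axes at that moment; what a row does not reach only later rows make up. A row lasts 1/12 s, in which the tool goes at most 41.7 mm and 7.16 degrees, less where a joint would pass 70% of its speed; a pose out of reach is approached as far as the arm can. A call with a gripper value outside its range is refused whole. The fingers move at their own pace and stop on an object; the grip force is fixed at half the most. Time passes only in rows, so rows that repeat a pose let the fingers close. It gives the time, the measured TCP pose, the force and the opening at its end, in the units of the state.
- state(): the state, without advancing time (a new reading comes with each control period).
- camera(name): name is "scene" or "top" or "wrist"; returns (picture, depth): 400x640x3 uint8, blue, green, red; 400x640 float32, m along the optical axis (not along the pixel's ray), 0 where there is no reading.
- camera_model(name): a dict with "intrinsics" (3x3 intrinsics, pixels), "R" (3x3) and "t" (3): a world point X has camera coordinates R X + t. Camera axes: x right, y down, z forward; pixel columns grow to the right and rows downward; lengths in m; the calibration is good to about 2 mm. A picture is of the moment at which its call begins: read the wrist's pose just before it. camera_model takes no time and is no camera call; for the wrist camera it gives the pose at the moment of the call.
- finish_job(): hands the job in, once; it reports no verdict.
Trained networks look in the newest picture that a camera, given by its name, has taken for a name from the list of things; names that differ only in an ending like _2 or _b are one class to them, and where a whole thing is asked for, a point or a joint stands for the part that bears it (a point fixed in the world has none). Each returns a list of dicts, best first, with "conf" (0 to 1); they miss things now and then, are a little off and sometimes report something else, mostly with a low value. They report only what shows in the picture. A call takes as long as a camera call. They do not tell look-alikes from the thing itself.
- find_in(camera, target): "box" ([left, top, right, bottom] in pixels, round what is visible of it).
- tip_of(camera, target): "position" ([column, row] in pixels: a listed point, or the origin of a listed thing).
The state is a dict: "clock": time; "joint_pos": joint angles; "dq": joint speeds; "joint_efforts": joint torques, N m; "tcp_pos": TCP position; "orientation": TCP orientation; "contact_force": force on the tool from outside, world axes, zero at the start; "torque": the same for the moment, N m; "grip_width": opening from 0.0 (shut) to 1.0 (fully open).
Only numpy, scipy, OpenCV 4.12 (cv2) and the standard library are available. Lean on these libraries where they do the work, as an engineer would, in place of code of your own. Each camera call takes 0.05 s, during which the arm holds its last target.

TASK

Turn the yellow knob on the preparation stage in small turns until the red pointer of the steel keeper stands on the green mark, which frees the carrier's orange tab. Then lift the carrier by its blue handle and finish while still holding it in the gripper, still and level, about 10 cm above where it lay, with both glass blocks in their pockets and the pointer still on the mark. Leave the other things on the bench where they are.

Things in the scene. Friction and masses are not known exactly. Their poses are not given: they have to be found in the camera images.
- stage: Fixed white base with black top, 180 x 320 x 30 mm (x, y, z), yawed up to 0.3 rad. Origin: centre of its underside, on the bench; at yaw 0 x points away from the robot, y left. Nest with the carrier on its right half (centre x -30, y -55 mm; 4 mm high ribs, 2.5 mm play), knob on its left half (x -10, y +105 mm), keeper and white scale behind the nest.
- lock_knob (a joint): Turn of the yellow bar-shaped knob, upright axis, 0 to 4.33 rad, growing clockwise seen from above. At 0 its bar lies along the stage's x axis; at v it is turned clockwise by v. Stays where left; takes about 0.1 N m. Each rad clockwise moves keeper and pointer 12 mm to the stage's -y (right, seen from the robot). Starts between 0.34 and 1.66; the pointer is on the mark at 3.0.
- lock_knob_grip (a point): On the knob's axis at the height to grip it, 37 mm above the stage's top. The bar is 42 mm long, 14 mm thick and upright, its top 7 mm above this point, its foot (a disc of 44 mm) 23 mm below; grip it across its 14 mm thickness.
- keeper (a joint): Slide of the steel keeper, 0 to 0.052 m towards the stage's -y, geared to the knob (0.012 m per rad); 0.036 = red pointer exactly on the green mark. Its bar (80 mm long, 16 mm high) has two teeth 24 mm wide that lock the carrier from 3 mm above its tab; the 18 mm tab passes up through the 32 mm gap between them only near the mark; too far locks again. Moved by the knob, not pushed by hand.
- pointer (a point): Tip of the red pointer (4 mm wide) on the keeper, in line with the middle of the gap between its teeth; it slides along the white scale behind the nest and starts 16 to 32 mm to the left (+y of the stage) of the mark.
- mark (a point): The green mark: a line 4 mm wide across the white scale, with a wider green foot at its far end. The pointer's tip is at this point when aligned.
- carrier_handle (a point): Grasp point of the loose carrier, an aluminium plate 100 x 130 x 8 mm (x, y, z) with an orange tab on its +x edge and an upright blue handle in the middle, 12 mm thick (x), 40 mm long (y), from 8 to 58 mm above its underside. The point is inside the handle, 45 mm above the underside (75 mm above the bench at the start). Close the fingers along its x. Axes as the stage's. 0.24 to 0.48 kg loaded.
- block_amber_mid (a point): Centre of a loose amber glass specimen block, 46 x 26 x 14 mm, in the shallow pocket (3 mm rim) on the carrier's +y side, 45 mm from the handle; to stay there.
- block_green_mid (a point): Centre of a loose green glass specimen block, 46 x 26 x 14 mm, in the pocket on the carrier's -y side, 45 mm from the handle; to stay there.
- bottle: Bystander: amber bottle, 50 mm across, 100 mm high; origin at the centre of its underside.
- beaker: Bystander: open glass beaker, 70 mm across, 85 mm high; origin at the centre of its underside.
- slide_box: Bystander: blue and grey slide box, 92 x 172 x 32 mm; origin at the centre of its underside.
- objective: Bystander: steel microscope objective standing upright, 32 mm across, 46 mm high; origin at the centre of its underside.
- dish: Bystander: clear closed culture dish, 94 mm across, 16 mm high; origin at the centre of its underside.
- driver: Bystander: green-handled screwdriver, 160 mm long, lying; origin at the middle of its underside.
There are look-alikes about, which are no part of the job. Leave any pink or purple look-alike of the part that bears carrier_handle alone.

How it is judged:
By the outcome, as a careful person would: the job done as asked, in the order asked, and still so for the second after the job is handed in, while the arm keeps its last pose, push and grip.
It also fails if it takes over 58 s, if anything falls off the work surface, if the arm or the gripper's body presses on something with over 40 N, if the wrist force passes 120 N, or if a joint passes its speed limit or range.

## Working session

There is one attempt and no reset: what is moved stays moved. The work goes in short steps, Python scripts to look and compute and a tool call to move; the robot and the scene stay as the last step left them, time stands still between calls to the robot, and variables do not carry over. Pictures are saved under pics/ and viewed, and the job is handed in when it is done.

Besides the shell and the picture viewer there is one more tool, called after "Call:" as name(argument=value, ...) on one line, values as JSON. step_arm: Moves the arm, as the interface text tells. Its arguments: {"type":"object","properties":{"moves":{"type":"array"}},"required":["moves"]}

```bash
ls; mkdir -p pics; python3 - <<'E'
from rig import *
import cv2
s=state(); print(s)
for n in ("top","scene"):
    p,d=camera(n); cv2.imwrite(f"pics/{n}0.png",p)
    m=camera_model(n); print(n,m)
    for t in ("lock_knob_grip","pointer","mark","carrier_handle","stage"):
        print(t,[(x['position'],round(x['conf'],2)) for x in tip_of(n,t)])
print(state()['clock'])
E
```

```text
pics
{'clock': 0.0, 'joint_pos': array([ 6.77794673e+01,  7.24045425e+00, -2.32746545e+00,  8.05216149e+01,
        8.97124053e-04,  9.00004405e+01]), 'dq': array([-0.00429859, -0.00076799, -0.0259214 ,  0.06255056, -0.00896394,
       -0.01961839]), 'joint_efforts': array([-4.34418489e-04, -4.35916007e+01,  3.52923810e+01,  1.72927184e-02,
        5.05411674e-05,  3.41644792e-06]), 'tcp_pos': array([0.19838478, 0.48564176, 0.23052744]), 'orientation': array([[-9.25732205e-01,  3.78179215e-01, -6.05455124e-04],
       [ 3.78179700e-01,  9.25731084e-01, -1.44070025e-03],
       [ 1.56457363e-05, -1.56267346e-03, -9.99998779e-01]]), 'contact_force': array([-0.50785828,  0.29970969,  0.50709211]), 'torque': array([ 0.00039713, -0.03375261,  0.04358326]), 'grip_width': 1.004161586384115}
top {'intrinsics': array([[382.71634125,   0.        , 321.54846863],
       [  0.        , 382.71634125, 203.88355384],
       [  0.        ,   0.        ,   1.        ]]), 'R': array([[ 0.02613951, -0.99957328, -0.01303795],
       [-0.99119465, -0.02422242, -0.13017851],
       [ 0.12980715,  0.016325
[... 293 characters left out ...]
[339.2, 194.1], 0.88), ([353.1, 168.2], 0.71), ([363.5, 197.6], 0.28)]
scene {'intrinsics': array([[481.16955819,   0.        , 313.70591027],
       [  0.        , 481.16955819, 206.63503535],
       [  0.        ,   0.        ,   1.        ]]), 'R': array([[ 0.83842816,  0.54485854,  0.01293814],
       [ 0.33390877, -0.49476703, -0.80231572],
       [-0.4307472 ,  0.67700425, -0.59675966]]), 't': array([-0.45148883, -0.08820749,  1.57806484])}
lock_knob_grip [([327.6, 204.5], 0.72)]
pointer [([334.2, 244.0], 0.78), ([300.8, 234.1], 0.33)]
mark [([332.4, 255.8], 0.73)]
carrier_handle [([301.8, 238.4], 0.87), ([196.1, 243.8], 0.69), ([301.4, 169.1], 0.69)]
stage [([314.4, 243.7], 0.92)]
0.6
```

```bash
python3 - <<'E'
import cv2
a=cv2.imread("pics/top0.png"); cv2.imwrite("pics/top0c.png",cv2.resize(a[120:300,230:450],None,fx=3.4,fy=3.3,interpolation=cv2.INTER_CUBIC))
E
```

```text
(no output)
```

View pics/top0.png

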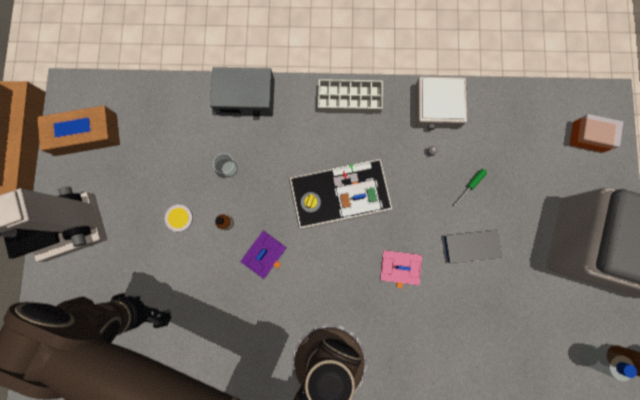

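View pics/scene0.png

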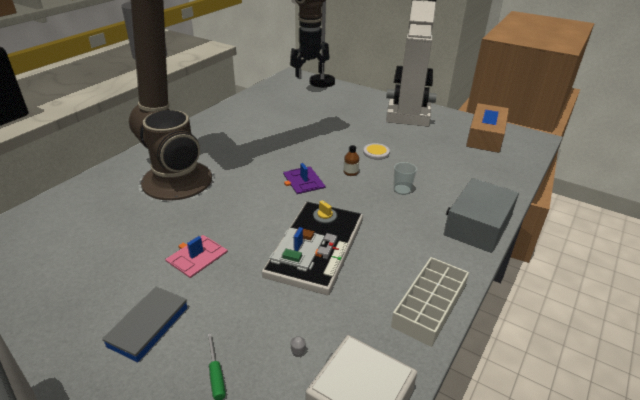

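```bash
ls pics
```

```text
scene0.png
top0.png
top0c.png
```

View pics/top0c.png

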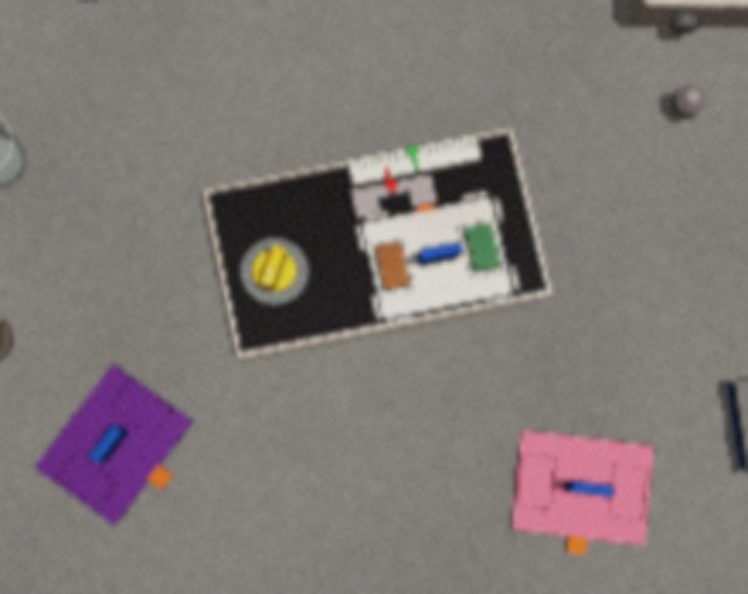

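The real carrier handle is at top (360,197), on the black stage with a silver plate and the amber and green blocks. The possible mix-ups are the purple one at (263,256) and the pink one at (403,270), both off the stage. I'll use the real one. Pointer ≈(345,175) is left of the mark ≈(352,166).

```bash
cat > h.py <<'E'
from rig import *
import numpy as np, cv2
def ray(m,px,z):
    K,R,t=m['intrinsics'],m['R'],m['t']
    d=R.T@np.linalg.solve(K,[px[0],px[1],1.]); c=-R.T@t
    return c+d*(z-c[2])/d[2]
def proj(m,X):
    q=m['intrinsics']@(m['R']@np.asarray(X)+m['t']); return q[:2]/q[2]
def S2W(st,p):
    x,y,a=st; c,s=np.cos(a),np.sin(a)
    return np.array([x+c*p[0]-s*p[1], y+s*p[0]+c*p[1], p[2]])
def fit(m,cor):  # corners FL,FR,NR,NL of top
    from scipy.optimize import least_squares
    mdl=[(.09,.16,.03),(.09,-.16,.03),(-.09,-.16,.03),(-.09,.16,.03)]
    W=[ray(m,c,.03) for c in cor]
    r=least_squares(lambda q:np.concatenate([(S2W(q,a)-w)[:2] for a,w in zip(mdl,W)]),[W[0][0],W[0][1],.15])
    return r.x,r.fun
E
python3 - <<'E'
from h import *
m=camera_model("top")
cor=[(230+a/3.4,120+b/3.3) for a,b in [(207,190),(512,131),(549,291),(239,354)]]
st,res=fit(m,cor); print(st,np.round(res*1000,1))
np.save("st.npy",st)
for n,p in dict(knob=(-.01,.105,.067),handle=(-.03,-.055,.075),).items():
    X=S2W(st,p); print(n,X.round(4),proj(m,X).round(1), proj(camera_model("scene"),X).round(1))
for n,px,z in [("handle",(359.9,196.7),.075),("knob",(311.9,200.7),.067)]: print(n,ray(m,px,z))
sm=camera_model("scene")
print(ray(sm,(301.8,238.4),.075),ray(sm,(327.6,204.5),.067))
wm=camera_model("wrist"); s=state(); R=s['orientation']
print("cam in tool",R.T@(-wm['R'].T@wm['t']-s['tcp_pos']), (wm['R']@R).round(2), wm['intrinsics'])
E
```

```text
[ 0.55743958 -0.02716597  0.22635167] [ 3.1  5.8  5.8 -2.8 -4.3 -5.9 -4.6  2.9]
knob [0.5241 0.0729 0.067 ] [310.4 200.5] [323.8 205.6]
handle [ 0.5405 -0.0875  0.075 ] [359.9 196.3] [296.3 235.9]
handle [ 0.53937407 -0.08765116  0.075     ]
knob [0.5236048  0.06798439 0.067     ]
[ 0.55803798 -0.08786925  0.075     ] [0.53039035 0.08327253 0.067     ]
cam in tool [ 0.08177937 -0.00048889 -0.14110336] [[-0.    1.    0.  ]
 [-0.95  0.   -0.32]
 [-0.32 -0.    0.95]] [[324.17199696   0.         323.55351707]
 [  0.         324.17199696 198.4076623 ]
 [  0.           0.           1.        ]]
```

Call:
step_arm(moves=[0.05, -0.458, -0.26, 0.03, 0, 0, 0.274, 0.05, -0.458, -0.26, 0.03, 0, 0, 0.274, 0.05, -0.458, -0.26, 0.03, 0, 0, 0.274, 0.05, -0.458, -0.26, 0.03, 0, 0, 0.274, 0.05, -0.458, -0.26, 0.03, 0, 0, 0.274, 0.05, -0.458, -0.26, 0.03, 0, 0, 0.274, 0.05, -0.458, -0.26, 0.03, 0, 0, 0.274, 0.05, -0.458, -0.26, 0.03, 0, 0, 0.274, 0.05, -0.458, -0.26, 0.03, 0, 0, 0.274, 0.05, -0.458, -0.26, 0.03, 0, 0, 0.274])

```text
clock: 1.43
tcp_pos: [0.4567, 0.1572, 0.2078]
orientation: [[-0.789, 0.615, 0.001], [0.615, 0.789, 0.0], [-0.0, 0.001, -1.0]]
contact_force: [1.0, 1.8, -0.2]
grip_width: 0.592
```

Call:
step_arm(moves=[0.05, -0.1, -0.026, 0, 0, 0, 0, 0.05, -0.1, -0.026, 0, 0, 0, 0, 0.05, -0.1, -0.026, 0, 0, 0, 0, 0.05, -0.1, -0.026, 0, 0, 0, 0])

```text
clock: 1.77
tcp_pos: [0.5208, 0.0738, 0.207]
orientation: [[-0.786, 0.619, 0.0], [0.619, 0.786, -0.001], [-0.001, -0.001, -1.0]]
contact_force: [0.1, 0.6, 0.3]
grip_width: 0.586
```

```bash
python3 - <<'E'
from h import *
s=state(); print(s['clock'],s['tcp_pos'],s['joint_pos'].round(1))
m=camera_model("wrist"); p,d=camera("wrist"); cv2.imwrite("pics/w1.png",p); np.savez("w1.npz",d=d,p=p,**m)
for t in ("lock_knob_grip","pointer","mark","carrier_handle"): print(t,[(x['position'],round(x['conf'],2)) for x in tip_of("wrist",t)])
E
```

```text
1.7667 [0.52079838 0.07381835 0.20704325] [ 8.1  7.4 -5.1 77.5 -0.1 46.3]
lock_knob_grip [([327.2, 186.3], 0.67), ([308.2, 305.5], 0.19)]
pointer [([309.6, 305.8], 0.71)]
mark [([294.3, 322.9], 0.93)]
carrier_handle []
```

View pics/w1.png

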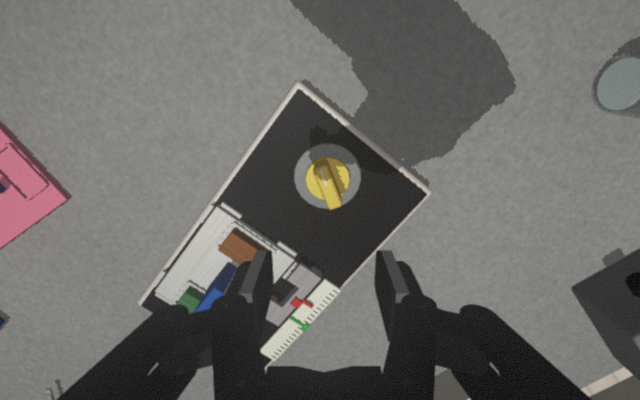

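```bash
python3 - <<'E'
from h import *
z=np.load("w1.npz"); m={k:z[k] for k in("intrinsics","R","t")}; d=z["d"];p=z["p"]
print(ray(m,(327.2,186.3),.067))
for n,px in dict(cA=(299,83),cB=(430,190),cC=(140,303)).items(): print(n,ray(m,px,.03).round(4))
for n,px in dict(mark=(294.3,322.9),ptr=(309.6,305.8),top=(325,175),st=(300,120),bench=(200,60)).items():
    c,r=map(int,px); D=d[r,c]; X=m['R'].T@(np.linalg.solve(m['intrinsics'],[px[0],px[1],1])*D-m['t']); print(n,X.round(4))
# yellow top by depth
ys,xs=np.mgrid[0:400,0:640]; P=np.linalg.solve(m['intrinsics'],np.stack([xs,ys,np.ones_like(xs)]).reshape(3,-1).astype(float))*d.reshape(1,-1)
W=(m['R'].T@(P-m['t'][:,None])).T
hsv=cv2.cvtColor(p,cv2.COLOR_BGR2HSV).reshape(-1,3)
k=(np.hypot(W[:,0]-.52,W[:,1]-.07)<.04)&(W[:,2]>.066)&(W[:,2]<.082)
Q=W[k]; print(k.sum(),Q[:,2].mean()); rr=cv2.minAreaRect((Q[:,:2]*1000).astype(np.float32)); print(rr)
u,sv,vt=np.linalg.svd(Q[:,:2]-Q[:,:2].mean(0)); print(Q.mean(0),np.arctan2(vt[0,1],vt[0,0]))
# stage top points
h=W[:,2]; kk=(h>.022)&(h<.038)&(np.hypot(W[:,0]-.557,W[:,1]+.027)<.2); print(cv2.minAreaRect((W[kk][:,:2]*1000).astype(np.float32)))
E
python3 - <<'E'
import cv2
a=cv2.imread("pics/w1.png"); cv2.imwrite("pics/w1c.png",cv2.resize(a[130:350,180:440],None,fx=3,fy=2.7,interpolation=cv2.INTER_CUBIC))
E
```

```text
[0.5234769  0.07470876 0.067     ]
cA [0.4378 0.109  0.03  ]
cB [0.6006 0.1487 0.03  ]
cC [ 0.5092 -0.1902  0.03  ]
mark [ 0.6412 -0.0664  0.0308]
ptr [ 0.6306 -0.0342  0.0362]
top [0.5129 0.0805 0.0721]
st [0.4641 0.0882 0.028 ]
bench [ 0.3585  0.044  -0.0008]
707 0.07195915823404675
((523.2166748046875, 74.92204284667969), (14.069393157958984, 41.247196197509766), 73.14605712890625)
[0.52236366 0.07554344 0.07195916] -0.29600822371309915
((557.2106323242188, -24.784149169921875), (178.96066284179688, 319.0661315917969), 13.33871078491211)
```

View pics/w1c.png

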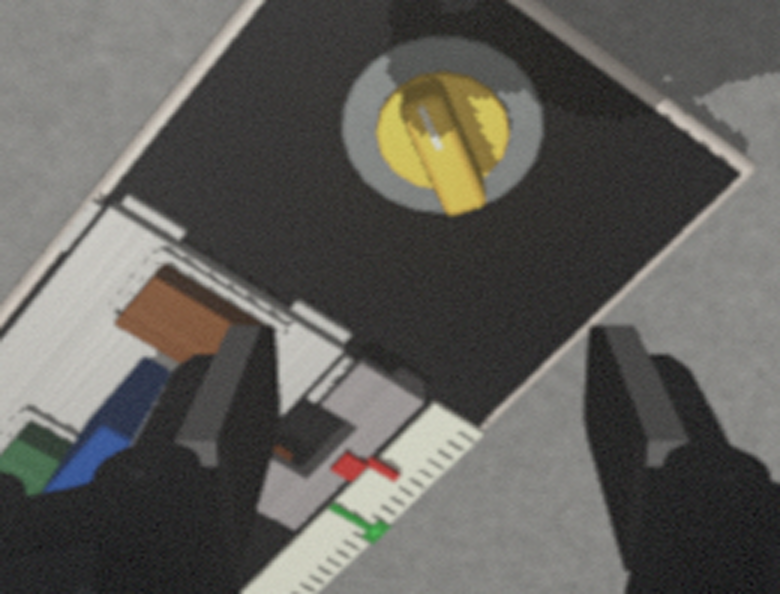

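```bash
python3 - <<'E'
from h import *
np.save("st.npy",[.5572,-.0248,.2328])
z=np.load("w1.npz"); m={k:z[k] for k in("intrinsics","R","t")}; d=z["d"]
for c,r in [(308,180),(312,188),(345,182),(343,190),(336,168),(300,175),(355,180),(313,172)]:
    print((c,r),z["p"][r,c],(m['R'].T@(np.linalg.solve(m['intrinsics'],[c,r,1])*d[r,c]-m['t'])).round(4))
E
```

```text
(308, 180) [ 94 193 207] [0.5127 0.0596 0.0426]
(312, 188) [ 93 192 206] [0.5216 0.0574 0.042 ]
(345, 182) [ 95 192 210] [0.5368 0.0867 0.042 ]
(343, 190) [ 55 113 136] [0.542  0.0803 0.0422]
(336, 168) [ 68 134 152] [0.5199 0.0885 0.0433]
(300, 175) [132 134 131] [0.5052 0.055  0.035 ]
(355, 180) [126 130 126] [0.543  0.095  0.0354]
(313, 172) [ 74 147 159] [0.5046 0.0736 0.0705]
```

Call:
step_arm(moves=[0.05, -0.0012, 0.0023, 0.0, 0, 0, -0.125, 0.05, -0.0012, 0.0023, 0.02, 0, 0, -0.25, 0.05, -0.0012, 0.0023, 0.05, 0, 0, -0.372, 0.05, -0.0012, 0.0023, 0.08, 0, 0, -0.372, 0.05, -0.0012, 0.0023, 0.1, 0, 0, -0.372, 0.05, -0.0012, 0.0023, 0.1, 0, 0, -0.372])

```text
clock: 2.52
tcp_pos: [0.5176, 0.0791, 0.1035]
orientation: [[-0.959, 0.284, -0.007], [0.284, 0.959, -0.001], [0.006, -0.003, -1.0]]
contact_force: [-1.9, 0.2, 0.6]
grip_width: 0.581
```

Call:
step_arm(moves=[0.05, 0, 0, 0, 0, 0, 0, 0.05, 0, 0, 0, 0, 0, 0])

```text
clock: 2.68
tcp_pos: [0.5215, 0.079, 0.1092]
orientation: [[-0.959, 0.285, 0.002], [0.285, 0.959, 0.0], [-0.002, 0.001, -1.0]]
contact_force: [-0.1, -0.6, 0.7]
grip_width: 0.586
```

Call:
step_arm(moves=[0.05, -0.0028, -0.0034, 0.03, 0, 0, 0, 0.05, -0.0028, -0.0034, 0.045, 0, 0, 0, 0.05, -0.0028, -0.0034, 0.057, 0, 0, 0, 0.05, -0.0028, -0.0034, 0.057, 0, 0, 0, 0.05, -0.0028, -0.0034, 0.057, 0, 0, 0])

```text
clock: 3.1
tcp_pos: [0.5234, 0.0744, 0.052]
orientation: [[-0.958, 0.286, 0.001], [0.286, 0.958, 0.0], [-0.001, 0.001, -1.0]]
contact_force: [0.0, 0.6, 0.5]
grip_width: 0.585
```

Over the knob as planned. I'll close on the bar.

Call:
step_arm(moves=[0.005, 0, 0, 0, 0, 0, 0, 0.005, 0, 0, 0, 0, 0, 0, 0.005, 0, 0, 0, 0, 0, 0, 0.005, 0, 0, 0, 0, 0, 0, 0.005, 0, 0, 0, 0, 0, 0, 0.005, 0, 0, 0, 0, 0, 0, 0.005, 0, 0, 0, 0, 0, 0])

```text
clock: 3.68
tcp_pos: [0.5241, 0.0755, 0.0523]
orientation: [[-0.958, 0.285, 0.003], [0.285, 0.958, 0.003], [-0.002, 0.004, -1.0]]
contact_force: [0.6, 4.7, 5.0]
grip_width: 0.147
```

```bash
python3 - <<'E'
from h import *
s=state(); print(s['clock'],s['tcp_pos'],s['joint_pos'].round(1),s['grip_width']*.0854,s['contact_force'],s['torque'])
m=camera_model("wrist"); p,d=camera("wrist"); cv2.imwrite("pics/w2.png",p)
p,d=camera("scene"); cv2.imwrite("pics/s2.png",cv2.resize(p[180:300,240:400],None,fx=5,fy=5))
E
```

```text
3.6833 [0.52410068 0.07548143 0.05233983] [  8.1  11.1 -20.6  58.1   0.1  24.7] 0.012547568569676171 [0.56261807 4.73873171 5.03792943] [ 0.87678492  0.02306702 -0.09663028]
```

View pics/w2.png

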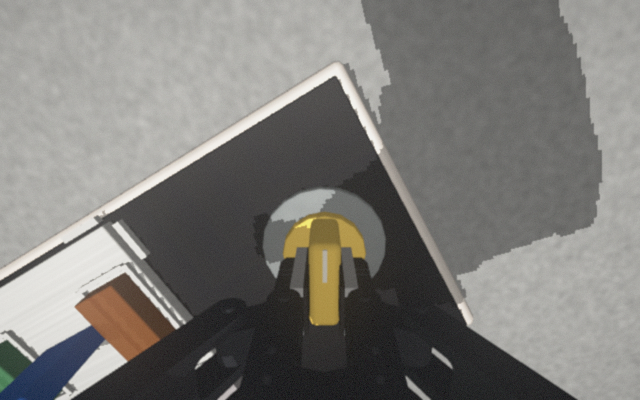

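View pics/s2.png

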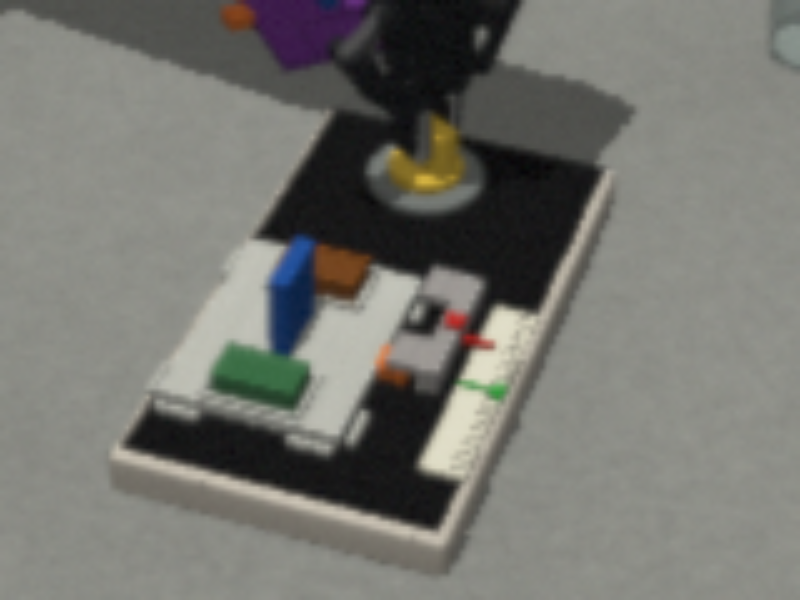

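The bar is gripped at wrist (323,270). The scene view shows the pointer well left of the mark. I'll turn in steps.

Call:
step_arm(moves=[0.005, 0, 0, 0, 0, 0, 0.08, 0.005, 0, 0, 0, 0, 0, 0.16, 0.005, 0, 0, 0, 0, 0, 0.24, 0.005, 0, 0, 0, 0, 0, 0.32, 0.005, 0, 0, 0, 0, 0, 0.4, 0.005, 0, 0, 0, 0, 0, 0.48, 0.005, 0, 0, 0, 0, 0, 0.56, 0.005, 0, 0, 0, 0, 0, 0.64, 0.005, 0, 0, 0, 0, 0, 0.72, 0.005, 0, 0, 0, 0, 0, 0.8])

```text
clock: 4.62
tcp_pos: [0.5239, 0.0754, 0.0523]
orientation: [[-0.46, 0.888, 0.003], [0.888, 0.46, 0.003], [0.001, 0.004, -1.0]]
contact_force: [-0.3, 5.3, 6.3]
grip_width: 0.145
```

```bash
cat > look.py <<'E'
from h import *
import sys
n=sys.argv[1]
s=state(); R=s['orientation']; a=np.arctan2(R[1,1],R[0,1])-np.pi/2
print(s['clock'],s['tcp_pos'],s['joint_pos'].round(1),s['grip_width']*.0854,s['contact_force'].round(1),s['torque'].round(2),"v by tool",.2328-a)
p,d=camera("scene"); cv2.imwrite(f"pics/{n}.png",cv2.resize(p[180:300,240:400],None,fx=5,fy=5,interpolation=cv2.INTER_CUBIC)); cv2.imwrite(f"pics/{n}_raw.png",p)
E
python3 look.py s3
```

```text
4.6167 [0.52386418 0.0753758  0.05232703] [  8.1  11.1 -20.6  58.2   0.1  70.7] 0.012345592397124752 [-0.3  5.3  6.3] [0.74 0.23 0.09] v by tool 1.3255628672157016
```

View pics/s3.png

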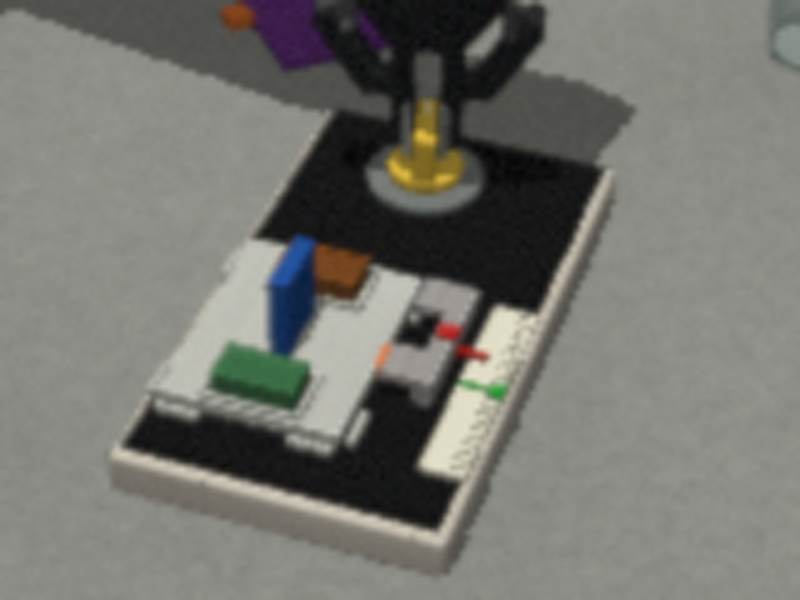

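Keeper and pointer moved right. The pointer is now at crop (487,356) and the mark at (505,391). I'll continue.

Call:
step_arm(moves=[0.005, 0, 0, 0, 0, 0, 0.08, 0.005, 0, 0, 0, 0, 0, 0.16, 0.005, 0, 0, 0, 0, 0, 0.24, 0.005, 0, 0, 0, 0, 0, 0.32, 0.005, 0, 0, 0, 0, 0, 0.4, 0.005, 0, 0, 0, 0, 0, 0.48, 0.005, 0, 0, 0, 0, 0, 0.56, 0.005, 0, 0, 0, 0, 0, 0.64, 0.005, 0, 0, 0, 0, 0, 0.72, 0.005, 0, 0, 0, 0, 0, 0.8])

```text
clock: 5.5
tcp_pos: [0.5236, 0.0754, 0.0523]
orientation: [[0.316, 0.949, 0.002], [0.949, -0.316, 0.003], [0.004, 0.001, -1.0]]
contact_force: [-1.8, 5.3, 6.0]
grip_width: 0.151
```

Call:
step_arm(moves=[0.005, 0, 0, 0, 0, 0, 0.08, 0.005, 0, 0, 0, 0, 0, 0.16, 0.005, 0, 0, 0, 0, 0, 0.24, 0.005, 0, 0, 0, 0, 0, 0.32, 0.005, 0, 0, 0, 0, 0, 0.4, 0.005, 0, 0, 0, 0, 0, 0.48, 0.005, 0, 0, 0, 0, 0, 0.56, 0.005, 0, 0, 0, 0, 0, 0.64, 0.005, 0, 0, 0, 0, 0, 0.7, 0.005, 0, 0, 0, 0, 0, 0.7])

```text
clock: 6.33
tcp_pos: [0.5235, 0.0756, 0.0523]
orientation: [[0.853, 0.523, 0.002], [0.523, -0.853, 0.003], [0.004, -0.002, -1.0]]
contact_force: [-1.6, 5.2, 6.1]
grip_width: 0.148
```

```bash
python3 look.py s4
```

```text
6.3333 [0.5235299  0.07562485 0.05230291] [  8.1  11.  -20.6  58.2   0.2 156.6] 0.01267258774196958 [-1.6  5.2  6.1] [ 1.11  0.5  -0.07] v by tool 2.824361829523271
```

View pics/s4.png

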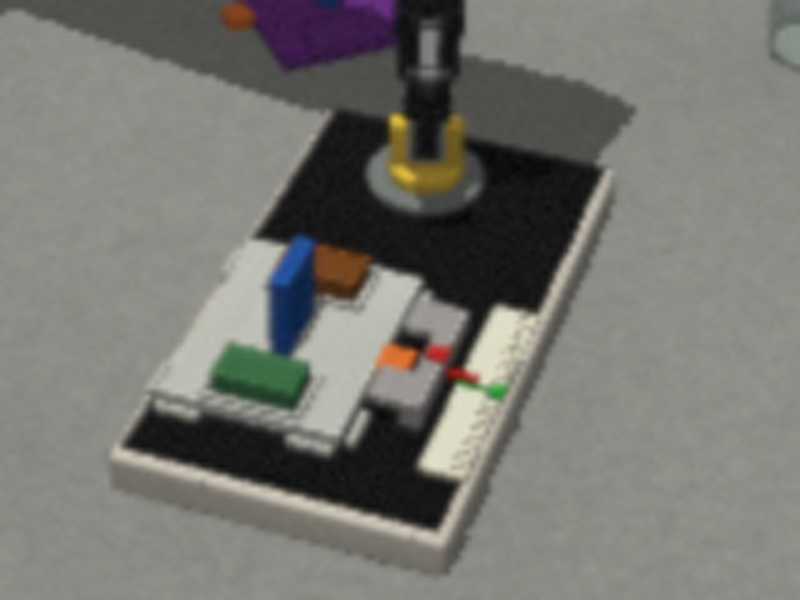

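Call:
step_arm(moves=[0.005, 0, 0, 0, 0, 0, 0.06, 0.005, 0, 0, 0, 0, 0, 0.12, 0.005, 0, 0, 0, 0, 0, 0.165, 0.005, 0, 0, 0, 0, 0, 0.165, 0.005, 0, 0, 0, 0, 0, 0.165])

```text
clock: 6.8
tcp_pos: [0.5235, 0.0757, 0.0523]
orientation: [[0.926, 0.378, 0.002], [0.378, -0.926, 0.004], [0.003, -0.002, -1.0]]
contact_force: [-0.1, 5.8, 5.9]
grip_width: 0.144
```

```bash
python3 look.py s5; python3 - <<'E'
from h import *
p,d=camera("wrist"); cv2.imwrite("pics/w5.png",p)
E
```

```text
6.8 [0.52352979 0.07566381 0.05231392] [  8.1  11.  -20.6  58.2   0.2 165.9] 0.012337525435671558 [-0.1  5.8  5.9] [ 1.17  0.48 -0.11] v by tool 2.9870291620011047
```

View pics/s5.png

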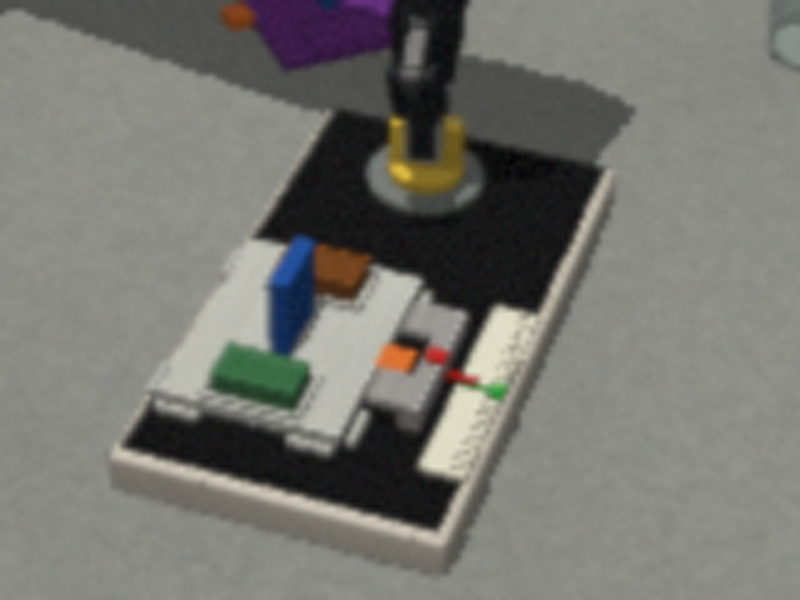

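View pics/w5.png

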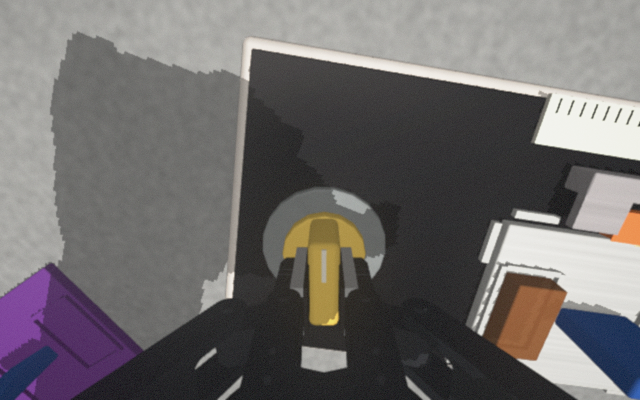

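Open on the spot, then go straight up.

Call:
step_arm(moves=[0.05, 0, 0, 0, 0, 0, 0, 0.05, 0, 0, 0, 0, 0, 0, 0.05, 0, 0, 0, 0, 0, 0, 0.05, 0, 0, 0, 0, 0, 0, 0.05, 0, 0, -0.02, 0, 0, 0, 0.05, 0, 0, -0.05, 0, 0, 0, 0.05, 0, 0, -0.085, 0, 0, 0, 0.05, 0, 0, -0.12, 0, 0, 0, 0.05, 0, 0, -0.15, 0, 0, 0, 0.05, 0, 0, -0.15, 0, 0, 0])

```text
clock: 7.73
tcp_pos: [0.5253, 0.0743, 0.2071]
orientation: [[0.926, 0.377, 0.009], [0.377, -0.926, 0.001], [0.009, 0.003, -1.0]]
contact_force: [0.3, -0.1, 0.9]
grip_width: 0.584
```

Call:
step_arm(moves=[0.06, 0, 0, 0, 0, 0, -0.12, 0.06, 0, 0, 0, 0, 0, -0.24, 0.06, 0, 0, 0, 0, 0, -0.36, 0.06, 0, 0, 0, 0, 0, -0.48, 0.06, 0, 0, 0, 0, 0, -0.6, 0.06, 0, 0, 0, 0, 0, -0.72, 0.06, 0, 0, 0, 0, 0, -0.72])

```text
clock: 8.32
tcp_pos: [0.5226, 0.0739, 0.2]
orientation: [[0.445, 0.895, -0.001], [0.895, -0.445, -0.0], [-0.001, -0.001, -1.0]]
contact_force: [0.2, -0.1, 0.6]
grip_width: 0.704
```

```bash
python3 - <<'E'
from h import *
s=state(); print(s['clock'],s['tcp_pos'],s['joint_pos'].round(1)); print(s['orientation'].round(3))
m=camera_model("wrist"); p,d=camera("wrist"); cv2.imwrite("pics/w6.png",p); np.savez("w6.npz",d=d,p=p,**m)
for t in ("pointer","mark","carrier_handle"): print(t,[(x['position'],round(x['conf'],2)) for x in tip_of("wrist",t)])
E
```

```text
8.3167 [0.5225517  0.07392433 0.20000048] [  8.1   7.6  -5.7  76.7  -0.  124.5]
[[ 0.445  0.895 -0.001]
 [ 0.895 -0.445 -0.   ]
 [-0.001 -0.001 -1.   ]]
pointer [([480.2, 242.8], 0.97)]
mark [([481.3, 240.9], 0.57)]
carrier_handle [([64.8, 112.2], 0.79)]
```

View pics/w6.png

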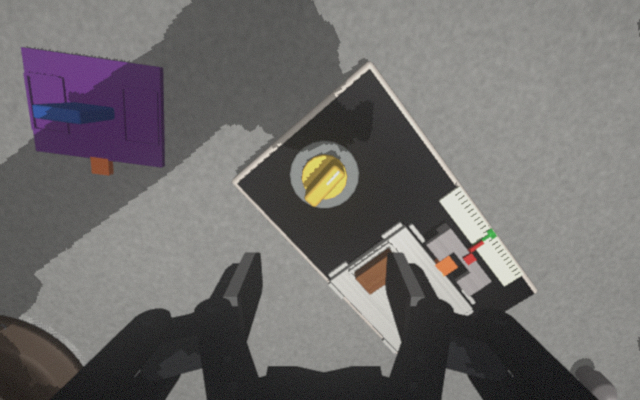

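```bash
python3 - <<'E'
from h import *
z=np.load("w6.npz"); m={k:z[k] for k in("intrinsics","R","t")}; d=z["d"];p=z["p"]
ys,xs=np.mgrid[0:400,0:640]; P=np.linalg.solve(m['intrinsics'],np.stack([xs,ys,np.ones_like(xs)]).reshape(3,-1).astype(float))*d.reshape(1,-1)
W=(m['R'].T@(P-m['t'][:,None])).T
k=(np.hypot(W[:,0]-.5232,W[:,1]-.0749)<.03)&(W[:,2]>.066)&(W[:,2]<.082)
rr=cv2.minAreaRect((W[k][:,:2]*1000).astype(np.float32)); print(rr)
hsv=cv2.cvtColor(p,cv2.COLOR_BGR2HSV).reshape(-1,3).astype(int)
c,s=np.cos(.2328),np.sin(.2328); L=(W[:,:2]-[.5572,-.0248])@np.array([[c,-s],[s,c]])
near=(np.abs(L)<.12).all(1)&(hsv[:,1]>120)&(hsv[:,2]>60)&(L[:,0]>.02)
for n,k in dict(red=near&((hsv[:,0]<4)|(hsv[:,0]>172)),green=near&(hsv[:,0]>50)&(hsv[:,0]<75),orange=near&(hsv[:,0]>7)&(hsv[:,0]<16)).items():
    Q=L[k]; print(n,k.sum(),(np.c_[Q.min(0),Q.mean(0),Q.max(0)]*1000).round(1), W[k][:,2].mean().round(4))
    if n!='orange':
        for a,b in ((.035,.05),(.05,.06),(.06,.07),(.07,.09)):
            j=(Q[:,0]>a)&(Q[:,0]<b); 
            if j.any(): print(a,j.sum(),Q[j][:,1].mean()*1000)
cv2.imwrite("pics/w6c.png",cv2.resize(p[200:300,420:550],None,fx=6,fy=6,interpolation=cv2.INTER_CUBIC))
E
```

```text
((523.5379028320312, 74.9944839477539), (42.06715774536133, 14.227131843566895), 21.44656753540039)
red 157 [[ 46.   56.   71.4]
 [-73.8 -55.  -49.8]] 0.0421
0.035 38 -54.45943613893726
0.05 75 -55.620709530363676
0.06 39 -54.54336759332932
0.07 5 -53.844084813817325
green 55 [[ 73.5  82.6  86.8]
 [-60.1 -55.1 -50.2]] 0.0325
0.07 55 -55.05845270590231
orange 251 [[ 20.   28.5  71.9]
 [-71.2 -54.5 -44.6]] 0.036
```

View pics/w6c.png

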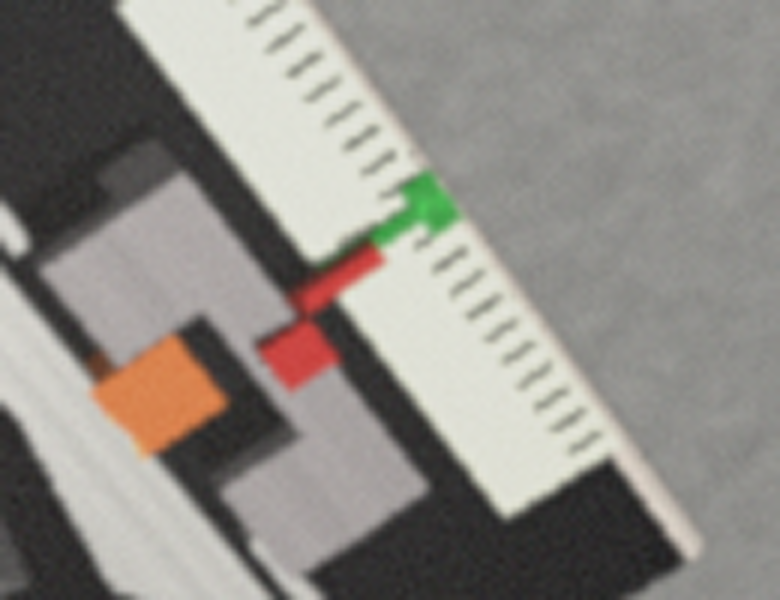

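Both agree: the bar angle measured by depth gives v = 3.00. The pointer is at crop (340,275), in line with the green mark at (400,215), and the orange tab is in the gap. On to the handle.

Call:
step_arm(moves=[0.06, -0.134, 0.0869, 0, 0, 0, -0.694, 0.06, -0.134, 0.0869, 0, 0, 0, -0.694, 0.06, -0.134, 0.0869, 0, 0, 0, -0.694, 0.06, -0.134, 0.0869, 0, 0, 0, -0.694, 0.06, -0.134, 0.0869, 0, 0, 0, -0.694, 0.06, -0.134, 0.0869, 0, 0, 0, -0.694, 0.06, -0.134, 0.0869, 0, 0, 0, -0.694, 0.06, -0.134, 0.0869, 0, 0, 0, -0.694, 0.06, -0.134, 0.0869, 0, 0, 0, -0.694])

```text
clock: 9.27
tcp_pos: [0.5405, -0.0842, 0.2006]
orientation: [[-0.225, 0.974, -0.0], [0.974, 0.225, 0.0], [0.0, -0.0, -1.0]]
contact_force: [-0.2, -0.3, 1.3]
grip_width: 0.704
```

```bash
python3 - <<'E'
from h import *
s=state(); print(s['clock'],s['tcp_pos'],s['joint_pos'].round(1)); print(s['orientation'].round(3))
m=camera_model("wrist"); p,d=camera("wrist"); cv2.imwrite("pics/w7.png",p); np.savez("w7.npz",d=d,p=p,**m)
print([(x['position'],round(x['conf'],2)) for x in tip_of("wrist","carrier_handle")])
ys,xs=np.mgrid[0:400,0:640]; P=np.linalg.solve(m['intrinsics'],np.stack([xs,ys,np.ones_like(xs)]).reshape(3,-1).astype(float))*d.reshape(1,-1)
W=(m['R'].T@(P-m['t'][:,None])).T
hsv=cv2.cvtColor(p,cv2.COLOR_BGR2HSV).reshape(-1,3)
k=(np.hypot(W[:,0]-.5407,W[:,1]+.0852)<.04)&(W[:,2]>.081)&(W[:,2]<.096)&(hsv[:,0]>95)&(hsv[:,0]<130)&(hsv[:,1]>100)
print(k.sum(),cv2.minAreaRect((W[k][:,:2]*1000).astype(np.float32)),W[k][:,2].mean())
k=(np.abs(W[:,2]-.038)<.006)&(hsv[:,1]<60)&(hsv[:,2]>120)&(np.hypot(W[:,0]-.5407,W[:,1]+.0852)<.085)
print(k.sum(),cv2.minAreaRect((W[k][:,:2]*1000).astype(np.float32)))
E
```

```text
9.2667 [ 0.5404614  -0.08419234  0.20057911] [-8.9  9.7 -3.2 77.1  0.  68.1]
[[-0.225  0.974 -0.   ]
 [ 0.974  0.225  0.   ]
 [ 0.    -0.    -1.   ]]
[([323.8, 191.1], 0.86)]
576 ((540.5740356445312, -84.25331115722656), (11.026274681091309, 38.83250045776367), 14.035184860229492) 0.08646841993450805
7651 ((554.2109375, -82.81333923339844), (140.2683868408203, 142.17262268066406), 13.04601001739502)
```

View pics/w7.png

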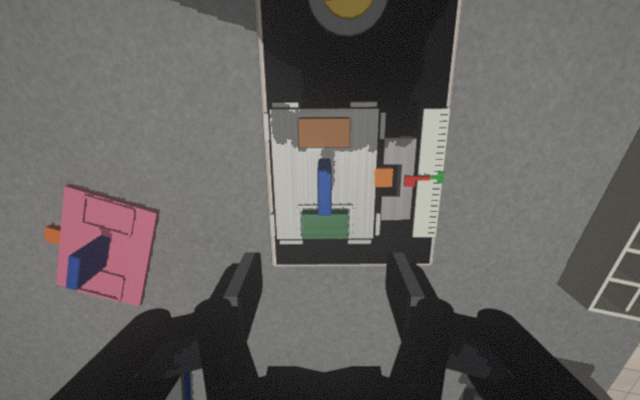

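Handle confirmed at (324,185), on the silver carrier. Position (0.5406, -0.0843) matches the expected pose within 1 mm. Descending.

Call:
step_arm(moves=[0.045, 0, 0, 0.03, 0, 0, -0.01, 0.045, 0, 0, 0.06, 0, 0, -0.01, 0.045, 0, 0, 0.085, 0, 0, -0.01, 0.045, 0, 0, 0.105, 0, 0, -0.01, 0.045, 0, 0, 0.125, 0, 0, -0.01, 0.045, 0, 0, 0.138, 0, 0, -0.01, 0.045, 0, 0, 0.1445, 0, 0, -0.01, 0.045, 0, 0, 0.1445, 0, 0, -0.01, 0.045, 0, 0, 0.1445, 0, 0, -0.01])

```text
clock: 10.12
tcp_pos: [0.5407, -0.0843, 0.0565]
orientation: [[-0.238, 0.971, 0.0], [0.971, 0.238, -0.0], [-0.0, 0.0, -1.0]]
contact_force: [0.2, 0.0, 0.6]
grip_width: 0.523
```

Call:
step_arm(moves=[0.003, 0, 0, 0, 0, 0, 0, 0.003, 0, 0, 0, 0, 0, 0, 0.003, 0, 0, 0, 0, 0, 0, 0.003, 0, 0, 0, 0, 0, 0, 0.003, 0, 0, 0, 0, 0, 0, 0.003, 0, 0, 0, 0, 0, 0, 0.003, 0, 0, 0, 0, 0, 0])

```text
clock: 10.7
tcp_pos: [0.5413, -0.0847, 0.0574]
orientation: [[-0.238, 0.971, 0.002], [0.971, 0.238, -0.0], [-0.001, 0.002, -1.0]]
contact_force: [-0.7, -0.7, 6.7]
grip_width: 0.128
```

```bash
python3 look.py s8;  python3 - <<'E'
from h import *
p,d=camera("wrist"); cv2.imwrite("pics/w8.png",p)
E
```

```text
10.7 [ 0.54133938 -0.08471457  0.05735008] [ -8.9  12.8 -17.7  59.3   0.   67.4] 0.010934255882669726 [-0.7 -0.7  6.7] [ 0.    0.19 -0.  ] v by tool 1.563691770007567
```

View pics/s8.png

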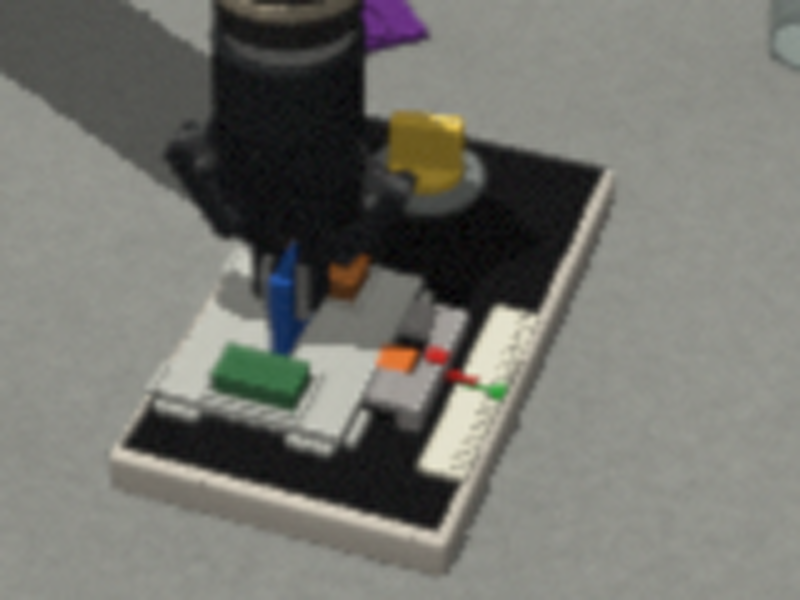

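View pics/w8.png

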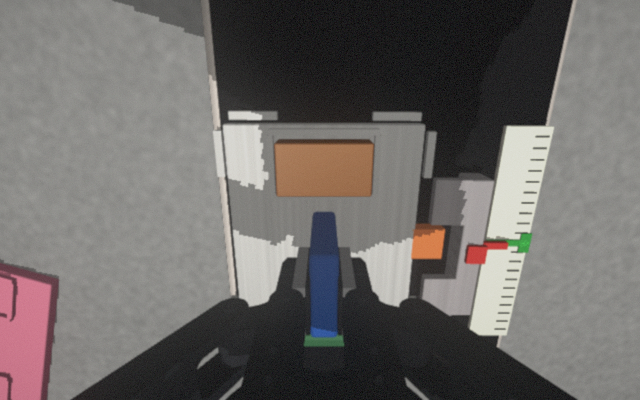

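The handle is gripped at (323,270), the pointer is on the mark and the tab is in the gap. I'll lift slowly: 15 mm first to check forces, then the rest.

Call:
step_arm(moves=[0.003, 0, 0, -0.002, 0, 0, 0, 0.003, 0, 0, -0.004, 0, 0, 0, 0.003, 0, 0, -0.007, 0, 0, 0, 0.003, 0, 0, -0.01, 0, 0, 0, 0.003, 0, 0, -0.013, 0, 0, 0, 0.003, 0, 0, -0.015, 0, 0, 0, 0.003, 0, 0, -0.015, 0, 0, 0])

```text
clock: 11.38
tcp_pos: [0.5408, -0.0846, 0.0716]
orientation: [[-0.238, 0.971, 0.001], [0.971, 0.238, -0.0], [-0.0, 0.001, -1.0]]
contact_force: [-0.4, 0.4, -3.2]
grip_width: 0.13
```

```bash
python3 look.py s9
```

```text
11.3833 [ 0.54076097 -0.08463856  0.07159921] [ -8.9  12.3 -16.5  61.2   0.   67.4] 0.011097276977886405 [-0.4  0.4 -3.2] [-0.01 -0.02 -0.06] v by tool 1.5635620189686747
```

View pics/s9.png

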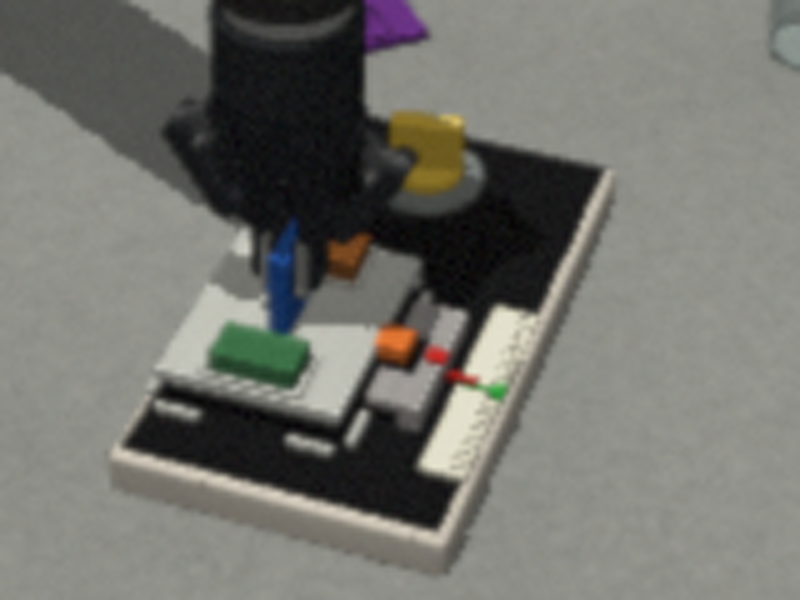

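The carrier is lifting freely and level, with a load of 3.2 N. Continuing by 85 mm.

Call:
step_arm(moves=[0.003, 0, 0, -0.004, 0, 0, 0, 0.003, 0, 0, -0.012, 0, 0, 0, 0.003, 0, 0, -0.022, 0, 0, 0, 0.003, 0, 0, -0.033, 0, 0, 0, 0.003, 0, 0, -0.044, 0, 0, 0, 0.003, 0, 0, -0.055, 0, 0, 0, 0.003, 0, 0, -0.066, 0, 0, 0, 0.003, 0, 0, -0.075, 0, 0, 0, 0.003, 0, 0, -0.082, 0, 0, 0, 0.003, 0, 0, -0.085, 0, 0, 0])

```text
clock: 12.27
tcp_pos: [0.541, -0.0847, 0.1576]
orientation: [[-0.238, 0.971, 0.002], [0.971, 0.238, -0.0], [-0.001, 0.002, -1.0]]
contact_force: [0.3, -1.6, -3.6]
grip_width: 0.128
```

Call:
step_arm(moves=[0.003, 0, 0, 0, 0, 0, 0, 0.003, 0, 0, 0, 0, 0, 0, 0.003, 0, 0, 0, 0, 0, 0, 0.003, 0, 0, 0, 0, 0, 0, 0.003, 0, 0, 0, 0, 0, 0, 0.003, 0, 0, 0, 0, 0, 0])

```text
clock: 12.77
tcp_pos: [0.5403, -0.0846, 0.1557]
orientation: [[-0.238, 0.971, -0.001], [0.971, 0.238, 0.0], [0.0, -0.001, -1.0]]
contact_force: [-0.4, -0.2, -3.0]
grip_width: 0.132
```

```bash
python3 look.py s10; python3 - <<'E'
from h import *
m=camera_model("wrist");p,d=camera("wrist"); cv2.imwrite("pics/w10.png",p)
s=state(); print(s['dq'].round(2))
# plate level: silver left of amber block
ys,xs=np.mgrid[0:400,0:640]; P=np.linalg.solve(m['intrinsics'],np.stack([xs,ys,np.ones_like(xs)]).reshape(3,-1).astype(float))*d.reshape(1,-1)
W=(m['R'].T@(P-m['t'][:,None])).T
hsv=cv2.cvtColor(p,cv2.COLOR_BGR2HSV).reshape(-1,3)
k=(abs(W[:,2]-.137)<.004)&(hsv[:,1]<70)&(np.hypot(W[:,0]-.5407,W[:,1]+.0846)<.085)
A=np.c_[W[k][:,:2],np.ones(k.sum())]; print(k.sum(),W[k][:,2].mean(),np.linalg.lstsq(A,W[k][:,2],rcond=None)[0])
E
```

```text
12.7667 [ 0.54029719 -0.08459053  0.15567794] [-8.9 10.2 -8.3 71.6 -0.  67.4] 0.011286687681533507 [-0.4 -0.2 -3. ] [0.06 0.02 0.05] v by tool 1.563661290148644
[-0.   -0.09  0.13 -0.02  0.   -0.17]
21874 0.13526558253370657 [-0.00453942  0.00815897  0.13821349]
```

View pics/s10_raw.png

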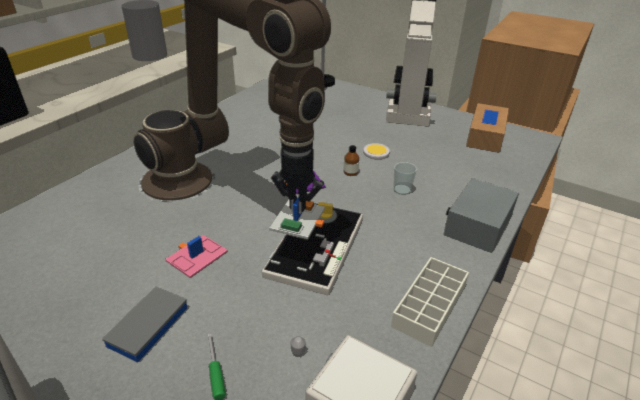

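View pics/w10.png

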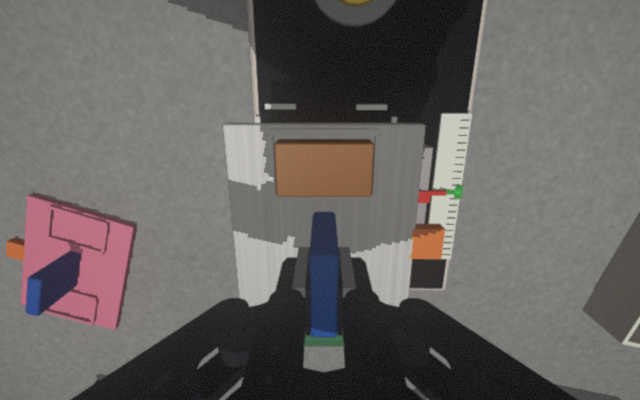

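View pics/s10.png

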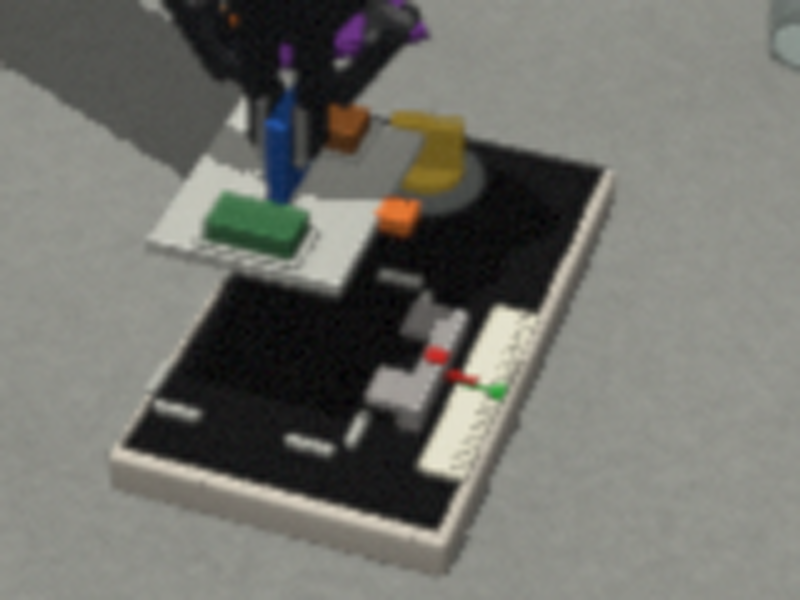

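Both blocks are in their pockets (green at crop (255,222), amber at (348,127)). The pointer is on the mark at (490,385), the plate is level to about 0.5°, and it is about 99 mm up. Handing in.

```bash
python3 -c "
from rig import *
print(finish_job())"
```

```text
the job is handed in; nothing more can be done
None
```

I turned the yellow knob from about 0.53 to 3.00 rad in stages, which put the red pointer on the green mark and freed the tab. I then lifted the carrier by its blue handle and handed the job in while still holding it. No verdict is reported at hand-in.

Last checks before hand-in, at 12.8 s of the 58 s allowed:

- **Height and level:** the carrier had risen about 98–99 mm and was level to about 0.5°.
- **Stillness and grip:** the arm was at rest, with a load of about 3 N on a firm grip.
- **Glass blocks:** both showed in their pockets in the pictures.
- **Pointer:** it still showed on the mark after the lift. The knob angle from the depth image read 3.00 rad before the lift, against 2.99 rad from the tool's own angle.
- **Other things on the bench:** I did not touch them, and they showed unmoved in the last scene picture. The purple look-alike was mostly hidden by the arm there.

My first knob reading from the top camera (0.89 rad) was wrong. The wrist depth image replaced it before I gripped the knob. The scene camera also placed the handle about 15 mm off the top camera's reading, so I went by the wrist camera, which matched the given sizes to about 1 mm.

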